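Third hand at the fan maker's bench

TASK

I am about to glue a guard stick onto the pack of fan sticks and need a third hand: lift the loose cap off the glue bottle and set it open side down, fully home, in the round recess of the cap holder, leaving the bottle standing where it is. Then lay the pack flat on the jig board, lengthwise in the lane between the two long scored lines, and with the gripper press its end squarely against the sprung stop so that the stop's pointers stay between the two short scored lines beside them (about 8 N), never driving the stop to the end of its travel. Finish while still holding the pack pressed like that, do not let go, and leave the other things on the bench alone.

Things in the scene. Friction and masses are not known exactly. Their poses are not given: they have to be found in the camera images.
- cap: Loose grey plastic screw-type cap (it just lifts off), a plain cylinder 36 mm in diameter and 34 mm high, open below, 25 g. It sits over the bottle's neck with 2.5 mm play all round and must rise 22 mm to come clear of it. Origin: centre of its open lower rim; z up through its closed top. At the start the rim is 82 mm above the bench.
- bottle: White plastic glue bottle, loose, about 0.4 kg: body 64 mm in diameter, sloping shoulder from 68 to 82 mm height, neck 23 mm in diameter from 82 to 104 mm height. Origin: centre of its underside on the bench.
- holder: Cap holder: square light wooden block 80 x 80 mm, 22 mm high, fixed to the bench, with a round recess 46 mm in diameter and 12 mm deep in the centre of its top (recess floor 10 mm above the bench: the seated cap's rim is there, its top at 44 mm). Origin: centre of the block's underside. Bottle and holder may swap places.
- pack: Pack of thin bamboo fan sticks held together by two flush brass bands into one firm bar 150 (x) x 40 (y) x 34 (z) mm, loose, about 0.17 kg; both ends alike and flat. Origin: centre of its underside; x along its length. It lies flat on the bench and can be gripped across its 40 mm width.
- jig: Jig, fixed to the bench: plywood board 250 (x) x 140 (y) x 10 mm, origin at the centre of its underside, top 10 mm above the bench. Its x axis is the pressing direction, towards the stop. The lane runs along x about y = 0 between two scored lines 48 mm apart; no side guides. Behind the stop a fixed wooden block 100 mm wide, top 50 mm above the bench, stands at x = 105 to 121 mm.
- band (a point): Point on the jig board's top, on the lane's middle line at the jig's x = 76 mm: midway between the two short scored lines (x = 70 and 82 mm, seen at both sides of the stop). The stop's face, at x = 60 mm when relaxed, belongs between these lines, i.e. pressed back by 10 to 22 mm; with the face at this point the 150 mm pack's centre is at the jig's x = 1 mm. Axes as the jig's.
- stop (a joint): Travel of the sprung stop, m: 0 relaxed, growing as it is pressed back along the jig's +x, end of travel at 0.034. Spring of 500 N/m (5 N at 0.010, 8 N at 0.016, 11 N at 0.022), with 0.2 N of friction.
- stop_face (a point): Centre of the front face of the sprung stop, a flat upright steel plate 90 mm wide, 10 mm thick, top 49 mm above the bench, square to the jig's x axis, with a thin pointer level with the face sticking out 19 mm, low down, at each side. The point is 28 mm above the bench and moves with the plate; axes as the jig's.
- offcut: Bystander: loose wooden block 60 x 120 x 45 mm. Origin: centre of its underside.
- cup: Bystander: ceramic cup 72 mm in diameter, 75 mm high. Origin: centre of its underside.
- guard: Bystander: single loose guard stick 180 x 24 x 8 mm. Origin: centre of its underside, x along its length.
There are look-alikes about, which are no part of the job. What is shaped like the pack but green or turquoise is not meant.

How it is judged (in metres and radians):
On the way, in this order (a step that is already met when the one before it is completed fails the run):
1. the cap is off the bottle and let go in the recess of the holder, fully home, open side down (horizontal distance between cap and holder below 0.009 m and z of cap in the frame of holder between 0.006 and 0.014 m and angle between cap's own z axis and vertical below 0.12 rad and contact force between cap and the fingers below 0.1 N and linear speed of cap below 0.02 m/s), for 0.2 s.
2. the pack lies flat in the lane and is pressed against the stop within the band (value of joint stop between 0.01 and 0.022 m and contact force between pack and stop between 3.5 and 13 N and y of pack in the frame of jig between -0.01 and 0.01 m and z of pack in the frame of jig between 0.007 and 0.014 m and angle between the x axis of pack and the x axis of jig, either way round below 0.09 rad and angle between pack's own z axis and vertical below 0.06 rad), for 0.3 s.
At the end, for the whole second after the job is handed in: Gripper holds the pack on the stop: travel 10-22 mm, steady, 3.5-13 N; pack flat (0.06 rad), within 10 mm and 0.09 rad of the lane. Cap in the recess: within 9 mm of centre, rim within 4 mm of its floor, tilt under 0.12 rad. Bottle upright (0.1 rad), within 40 mm of its place (all of step 2 and velocity of joint stop between -0.01 and 0.01 m/s and contact force between pack and the fingers above 2 N and horizontal distance between cap and holder below 0.009 m and z of cap in the frame of holder between 0.006 and 0.014 m and angle between cap's own z axis and vertical below 0.12 rad and angle between bottle's own z axis and vertical below 0.1 rad and distance of bottle from where it was at the start of the episode below 0.04 m); the arm keeps its last pose, push and grip.
It fails at once if the sprung stop is driven to the end of its travel (over 31 mm of 34) (value of joint stop above 0.031 m).
It fails at once if the bottle is knocked over (angle between bottle's own z axis and vertical above 0.5 rad).
It fails at once if a bystander (offcut) is shifted by more than 30 mm (distance of offcut from where it was at the start of the episode above 0.03 m).
It fails at once if a bystander (cup) is shifted by more than 30 mm (distance of cup from where it was at the start of the episode above 0.03 m).
It fails at once if a bystander (guard) is shifted by more than 30 mm (distance of guard from where it was at the start of the episode above 0.03 m).
It also fails if it takes over 58 s, if anything falls off the work surface, if the arm or the gripper's body presses on something with over 40 N, if the wrist force passes 120 N, or if a joint passes its speed limit or range.

ROBOT

A 7-joint arm with a two-finger parallel gripper is mounted at the origin on the work surface. World frame = base frame: x ahead of the robot, y to its left, z up, the work surface at z = 0. Lengths are in mm, angles in rad, forces in N, time in s.
With the tool pointing down it reaches from about 400 to 875 mm from the base axis. Payload 4.4 kg.
Tool frame: the origin (TCP) lies on the centre line of the jaws, within the pads' length; the fingertips stand 25 mm ahead of it and the grasp point (between the pads) lies 6 mm ahead of it; z points along the fingers, x is the direction in which the jaws open and shut, and the axes are right-handed (so a half turn about z gives the same grasp; the last joint's range is limited). The gripper opens to 85 mm and grips with 20 to 120 N. Pads are 22 mm wide; open, the fingers measure 114 mm over their backs; the gripper's body (76 mm by 85 mm) begins 54 mm behind the grasp point. The pads swing forward as they close: fully open they stand 13 mm farther back than shut.
Start: joints at [1.143, 0.628, 0.038, 1.517, -0.027, 0.996, -0.02], TCP at [230.1, -607.924, 256.313] pointing down, gripper open.
Joint ranges: [-3.06, 3.06], [-0.37, 2.12], [-1.25, 1.32], [0.18, 2.47], [-1.1, 4.24], [0.23, 1.98], [-2.94, 2.94]. Speed limits (rad/s): [2.57, 2.57, 3.14, 3.14, 3.14, 3.14, 3.14].

INTERFACE

Orientations are given as [roll, pitch, yaw] about the fixed x, y, z axes, in that order (R = Rz(yaw) Ry(pitch) Rx(roll)).
In Python, from cell import ctrl, cams gives the robot as it stands. The module is installed in compiled form; this text tells all that it offers.
- The arm moves only by the tool step_arm, never from a script. Its arguments are lists of equal length, an entry for each row: "linear": the shift along the tool's x, y, z in mm, a list of three; "yaw": the turn about the tool's z in rad; "gripper": the opening, from -1 (shut) to 1 (fully open). A call has 1 to 8 rows; each row is the pose to reach, as a shift and turn from the pose commanded when the call began, along the tool's axes at that moment; what a row does not reach only later rows make up. A row lasts 1/12 s, in which the tool goes at most 41.7 mm and 7.16 degrees, less where a joint would pass 70% of its speed; a pose out of reach is approached as far as the arm can. A call with a gripper value outside its range is refused whole. The fingers move at their own pace and stop on an object; the grip force is fixed at half the most. Time passes only in rows, so rows that repeat a pose let the fingers close. It gives the time, the measured TCP pose, the force and the opening at its end, in the units of the state.
- ctrl.read_state(): the state, without advancing time (a new reading comes with each control period).
- cams.get_image(name): name is "scene" or "top"; returns a dict with "frame" (480x640x3 uint8, red, green, blue), "depth" (480x640 float32, mm along the optical axis (not along the pixel's ray), 0 where there is no reading), "intrinsics" (3x3 intrinsics, pixels), "cam_to_world" (4x4, takes a point from camera to world coordinates). Camera axes: x right, y down, z forward; pixel columns grow to the right and rows downward; lengths in mm; the calibration is good to about 2 mm. A picture is of the moment at which its call begins.
- ctrl.finish_job(): hands the job in, once; it reports no verdict.
Trained networks look in the newest picture that a camera, given by its name, has taken for a name from the list of things; names that differ only in an ending like _2 or _b are one class to them, and where a whole thing is asked for, a point or a joint stands for the part that bears it (a point fixed in the world has none). Each returns a list of dicts, best first, with "conf" (0 to 1); they miss things now and then, are a little off and sometimes report something else, mostly with a low value. They report only what shows in the picture. A call takes as long as a camera call. They do not tell look-alikes from the thing itself.
- cams.regions_of(camera, name): "pixels" (480x640 bool, what is visible of it) and "pixel" ([column, row] in pixels, amid what is visible of it).
The state is a dict: "clock": time; "qpos": joint angles; "qd": joint speeds; "tau": joint torques, N m; "eef_pos": TCP position; "tool_rot": TCP orientation; "force": force on the tool from outside, world axes, zero at the start; "torque": the same for the moment, N m; "width": finger opening in mm.
Only numpy, scipy, OpenCV 4.12 (cv2) and the standard library are available. Lean on these libraries where they do the work, as an engineer would, in place of code of your own. Each camera call takes 0.05 s, during which the arm holds its last target.

## Working session

There is one attempt and no reset: what is moved stays moved. The work goes in short steps, Python scripts to look and compute and a tool call to move; the robot and the scene stay as the last step left them, time stands still between calls to the robot, and variables do not carry over. Pictures are saved under pics/ and viewed, and the job is handed in when it is done.

Besides the shell and the picture viewer there is one more tool, called after "Request:" as name(argument=value, ...), one argument or row to a line, values as JSON. step_arm: Moves the arm, as the interface text tells. Its arguments: {"type":"object","properties":{"linear":{"type":"array"},"yaw":{"type":"array"},"gripper":{"type":"array"}},"required":["linear","yaw","gripper"]}

```bash
mkdir -p pics; cat > h.py <<'E'
import numpy as np, cv2
from cell import ctrl, cams
def snap(n,f):
    d=cams.get_image(n); cv2.imwrite('pics/'+f,cv2.cvtColor(d['frame'],cv2.COLOR_RGB2BGR)); np.savez('pics/'+f+'.npz',**d); return d
def pts(d,mask):
    v,u=np.nonzero(mask&(d['depth']>0)); z=d['depth'][v,u]; K=d['intrinsics']
    p=np.stack([(u-K[0,2])/K[0,0]*z,(v-K[1,2])/K[1,1]*z,z,np.ones_like(z)])
    return (d['cam_to_world']@p)[:3].T
E
python3 - <<'E'
from h import *
for n in('scene','top'):
    d=snap(n,n+'0.png'); print(n,d['cam_to_world'].round(2).tolist())
    for k in['cap','bottle','holder','pack','jig','stop_face','offcut','cup','guard']:
        for r in cams.regions_of(n,k):
            if r['conf']<.2: continue
            p=pts(d,r['pixels']); print(k,round(r['conf'],2),np.round(r['pixel']),r['pixels'].sum(),np.median(p,0).round() if len(p) else None, np.percentile(p,[2,98],0).round().tolist() if len(p) else '')
s=ctrl.read_state();print(s)
E
```

```text
scene [[0.74, 0.58, -0.35, 843.22], [0.67, -0.64, 0.37, -298.96], [-0.01, -0.5, -0.86, 936.58], [0.0, 0.0, 0.0, 1.0]]
cap 0.81 [269. 384.] 440 [ 629. -214.  115.] [[610.0, -230.0, 87.0], [643.0, -197.0, 119.0]]
bottle 0.95 [277. 398.] 836 [ 644. -224.   72.] [[604.0, -244.0, 4.0], [657.0, -186.0, 83.0]]
holder 0.6 [197. 342.] 1688 [ 438. -243.   21.] [[397.0, -282.0, 6.0], [478.0, -204.0, 25.0]]
pack 0.69 [328. 176.] 1091 [367. 227.  33.] [[291.0, 179.0, -0.0], [425.0, 287.0, 37.0]]
pack 0.64 [316. 123.] 1267 [208. 340.  32.] [[160.0, 273.0, -0.0], [243.0, 417.0, 37.0]]
pack 0.6 [414. 204.] 1419 [558. 294.  33.] [[481.0, 273.0, 3.0], [627.0, 324.0, 37.0]]
pack 0.6 [423. 154.] 1341 [485. 438.  32.] [[420.0, 392.0, 1.0], [549.0, 489.0, 37.0]]
jig 0.58 [325. 293.] 7314 [553.   9.  10.] [[424.0, -61.0, 6.0], [667.0, 88.0, 51.0]]
offcut 0.61 [440. 340.] 2230 [792.  74.  44.] [[757.0, 20.0, 3.0], [827.0, 139.0, 48.0]]
cup 0.67 [476. 226.] 1176 [701. 343.  49.] [[670.0, 296.0, 6.0], [733.0, 362.0, 76.0]]
guard 0.8 [344. 441.] 1153 [ 773. -183.    8.] [[700.0, -211.0, 4.0], [837.0, -152.0, 1
[... 1436 characters left out ...]
, -60.0, 4.0], [661.0, 88.0, 52.0]]
{'clock': 1.0, 'qpos': array([ 1.14317842,  0.62837893,  0.03851405,  1.51741848, -0.02700626,
        0.99632819, -0.01998857]), 'qd': array([ 0.00024034,  0.00053758, -0.0008608 ,  0.0006241 ,  0.00103315,
       -0.00238383,  0.00190457]), 'tau': array([ 4.99783800e-04, -5.63293827e+01,  1.22579969e+00, -1.93792069e+01,
        1.08274745e-02,  1.42066841e-03, -2.90353717e-05]), 'eef_pos': array([ 230.10053457, -607.90531923,  256.32142082]), 'tool_rot': array([-3.14155892e+00,  1.49912818e-05, -1.20900718e+00]), 'force': array([-0.23115511,  0.03293342, -0.87378392]), 'torque': array([-0.00996301, -0.01602615,  0.01074919]), 'width': 85.18480557537615}
```

View pics/scene0.png

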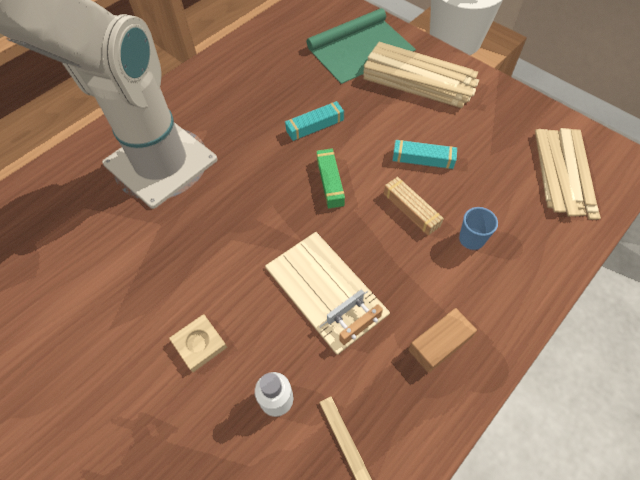

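View pics/top0.png

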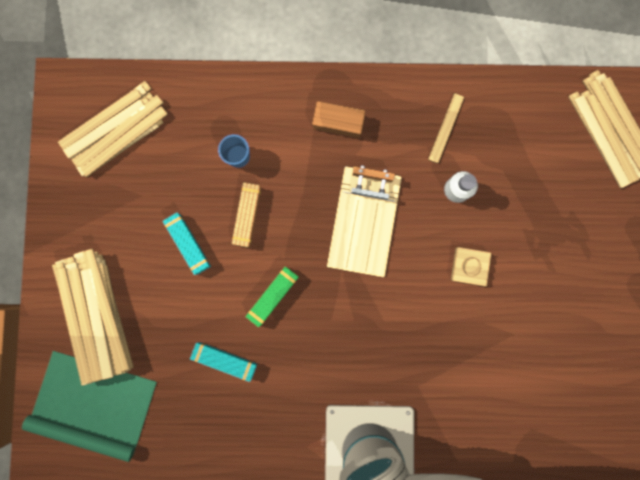

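The scene image shows these candidates for the pack: the bamboo bar at (413,205), a green bar at (330,178), turquoise bars at (315,121) and (425,154), and loose stick bundles at (420,75) and (567,172). I choose the bamboo bar at (413,205). The cap is at (270,384) on the bottle, the holder is at (197,342), and the jig is at (325,293) with its stop at the lower right end. Next come the close crops and fits.

```bash
cat > m.py <<'E'
from h import *
def reg(n,k,near,d):
    best=None
    for r in cams.regions_of(n,k):
        if np.hypot(*(np.array(r['pixel'])-near))<25: return r['pixels']
def rect(p):
    (c,s,a)=cv2.minAreaRect(p[:,:2].astype(np.float32)); return np.round(c,1),np.round(s,1),round(a,1)
E
python3 - <<'E'
from m import *
near={'scene':dict(cap=(269,384),holder=(197,342),pack=(414,204),jig=(325,293),bottle=(277,398)),'top':dict(cap=(468,185),holder=(469,267),pack=(248,215),jig=(368,220),bottle=(457,192))}
zr=dict(cap=(110,124),holder=(17,27),pack=(28,42),jig=(5,16),bottle=(60,90))
for n in near:
    d=cams.get_image(n)
    for k in near[n]:
        m=reg(n,k,np.array(near[n][k]),d)
        if m is None: print(n,k,None);continue
        m=cv2.dilate(m.astype(np.uint8),np.ones((3,3)))>0
        p=pts(d,m); p=p[(p[:,2]>zr[k][0])&(p[:,2]<zr[k][1])]
        print(n,k,len(p),rect(p),'medz',np.median(p[:,2]).round(1),'mean',p.mean(0).round(1))
        if k=='cap': print(cv2.minEnclosingCircle(p[:,:2].astype(np.float32)))
d=cams.get_image('scene')['frame'][:,:,::-1]
a=cv2.resize(d[160:250,370:490],None,fx=5,fy=5,interpolation=2); cv2.imwrite('pics/c1.png',a)
a=cv2.resize(d[225:360,255:400],None,fx=4.4,fy=4.4,interpolation=2); cv2.imwrite('pics/c2.png',a)
a=cv2.resize(d[300:430,160:310],None,fx=4.4,fy=4.4,interpolation=2); cv2.imwrite('pics/c3.png',a)
E
```

```text
scene cap 359 (array([ 626.7, -213.1]), array([34. , 34.3]), 47.8) medz 115.8 mean [ 626.6 -213.6  115.8]
((625.6954345703125, -213.40756225585938), 18.036020278930664)
scene holder 1238 (array([ 435.5, -241.7]), array([79.8, 83. ]), 81.2) medz 22.0 mean [ 436.9 -242.5   22. ]
scene pack 1038 (array([552.3, 303.2]), array([ 43.7, 151.1]), 80.8) medz 33.5 mean [554.6 300.8  33.5]
scene jig 5987 (array([542.8,  16. ]), array([140.9, 251.2]), 80.6) medz 9.9 mean [533.5  14.   10. ]
scene bottle 624 (array([ 627.7, -214.1]), array([62.8, 58.6]), 64.8) medz 75.6 mean [ 635.5 -217.6   75.4]
top cap 193 (array([ 625.6, -215.2]), array([34.8, 34.5]), 5.5) medz 116.6 mean [ 626.  -214.5  116.7]
((626.4785766601562, -214.6570587158203), 18.834638595581055)
top holder 768 (array([ 436.2, -244.3]), array([81.7, 80.4]), 81.2) medz 22.6 mean [ 436.1 -243.2   22.6]
top pack 1014 (array([552.8, 300.6]), array([ 41.5, 150.1]), 80.6) medz 34.4 mean [552.1 300.   34.5]
top jig 4828 (array([546.7,  12.7]), array([145.1, 264.1]), 79.9) medz 10.6 mean [530.1  16.2  10.6]
top bottle 346 (array([ 623.5, -211.9]), array([62.6, 56.9]), 36.6) medz 76.7 mean [ 619.6 -206.6   76.3]
```

View pics/c1.png

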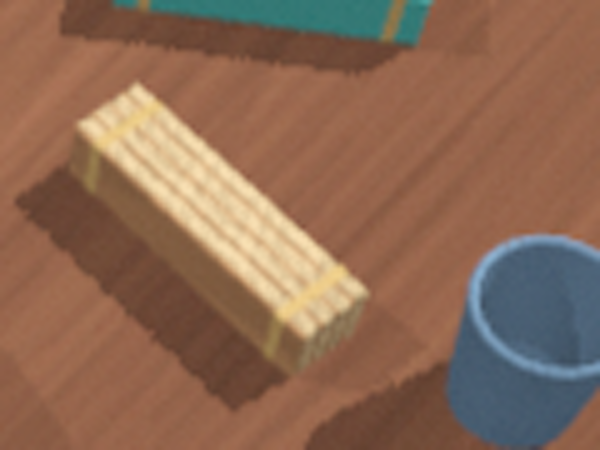

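View pics/c2.png

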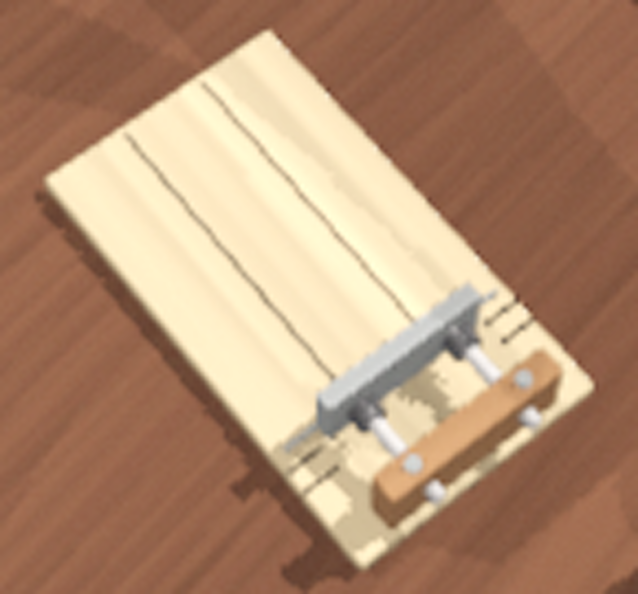

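View pics/c3.png

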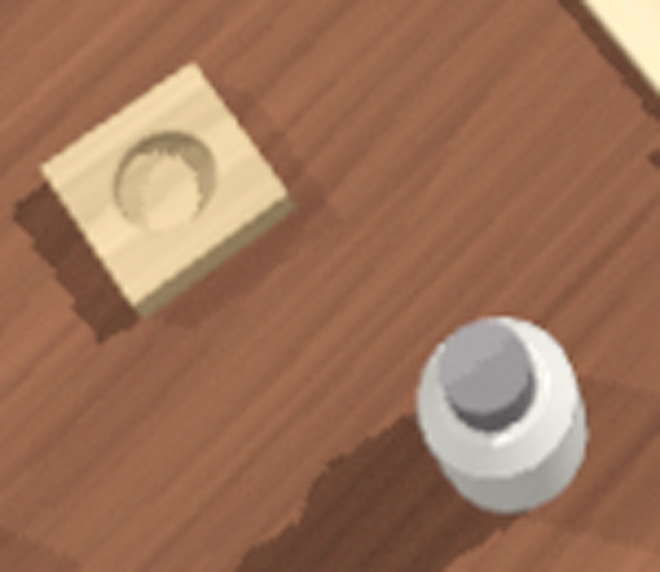

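```bash
cat >> h.py <<'E'
def ray(d,uv,z):
    uv=np.atleast_2d(uv).astype(float);K=d['intrinsics'];T=d['cam_to_world']
    r=np.c_[(uv[:,0]-K[0,2])/K[0,0],(uv[:,1]-K[1,2])/K[1,1],np.ones(len(uv))]@T[:3,:3].T
    return T[:3,3]+r*((z-T[2,3])/r[:,2])[:,None]
def go(x,y,z,yaw=None):
    s=ctrl.read_state(); p=s['eef_pos']; from scipy.spatial.transform import Rotation as R
    M=R.from_euler('xyz',s['tool_rot']).as_matrix()
    yw=s['tool_rot'][2]; dy=0 if yaw is None else -((yaw-yw+np.pi)%(2*np.pi)-np.pi)
    print('shift',(M.T@(np.array([x,y,z])-p)).round(1),'turn',round(dy,3),'| at',p.round(1),s['tool_rot'].round(3),'F',s['force'].round(1),'w',round(s['width'],1),'t',round(s['clock'],2))
E
python3 - <<'E'
from h import *
d=np.load('pics/scene0.png.npz')
f=lambda l: ray(d,np.array(l)/4.4+[255,225]-0.4,10)
L=f([(127,135),(335,375)]);Rr=f([(205,85),(410,317)])
print(L.round(1),Rr.round(1))
for q in(L,Rr): print(np.degrees(np.arctan2(*(q[1]-q[0])[1::-1])))
print('board corners',f([(268,30),(45,182),(362,570),(593,384)]).round(1))
print('short',f([(290,470),(325,447),(303,490),(340,467),(485,324),(518,300),(500,342),(537,318)]).round(1))
print('pointer',f([(283,447),(495,295)]).round(1))
# offcut heights and tool clearances ok
go(626,-214,200)
E
```

```text
[[421.8  11.9  10. ]
 [584.5 -13.8  10. ]] [[430.7  58.8  10. ]
 [591.1  31.9  10. ]]
-8.991828885185818
-9.509152087451701
board corners [[432.1 104.   10. ]
 [410.4 -33.9  10. ]
 [655.8 -74.9  10. ]
 [676.5  63.3  10. ]]
short [[600.4 -62.1  10. ]
 [604.8 -43.2  10. ]
 [611.2 -65.2  10. ]
 [616.4 -45.7  10. ]
 [619.8  52.9  10. ]
 [623.4  73.   10. ]
 [630.9  50.6  10. ]
 [636.   71.8  10. ]]
pointer [[590.6 -56.1  10. ]
 [613.6  67.6  10. ]]
shift [-228.3 -509.7   56.3] turn 0 | at [ 230.1 -607.9  256.3] [-3.142 -0.    -1.209] F [-0.3 -0.  -0.5] w 85.5 t 1.65
```

Request:
step_arm(
  linear=[
    [-228,-510,40],
    [-228,-510,40],
    [-228,-510,40],
    [-228,-510,40],
    [-228,-510,40],
    [-228,-510,40],
    [-228,-510,40],
    [-228,-510,40],
  ],
  yaw=[0,0,0,0,0,0,0,0],
  gripper=[1,1,1,1,1,1,1,1],
)

```text
clock: 2.32
eef_pos: [467.2, -372.0, 232.6]
tool_rot: [-3.141, -0.0, -1.209]
force: [0.7, 1.1, 0.7]
width: 85.3
```

```bash
python3 -c "
from h import *
go(626,-214,190)"
```

```text
shift [ -91.7 -204.4   42.7] turn 0 | at [ 467.2 -372.   232.6] [-3.141 -0.    -1.209] F [0.7 1.1 0.7] w 85.3 t 2.32
```

Request:
step_arm(
  linear=[
    [-92,-204,43],
    [-92,-204,43],
    [-92,-204,43],
    [-92,-204,43],
    [-92,-204,43],
    [-92,-204,43],
    [-92,-204,43],
    [-92,-204,43],
  ],
  yaw=[0,0,0,0,0,0,0,0],
  gripper=[1,1,1,1,1,1,1,1],
)

```text
clock: 2.98
eef_pos: [624.8, -213.5, 188.9]
tool_rot: [3.141, 0.001, -1.206]
force: [-0.2, -1.0, 0.1]
width: 85.5
```

```bash
python3 -c "
from h import *
go(626.3,-214,122)
snap('scene','a1.png')
a=cv2.imread('pics/a1.png')[250:450,160:400]; cv2.imwrite('pics/a1c.png',cv2.resize(a,None,fx=3,fy=3))"
```

```text
shift [ 1.  -1.2 66.9] turn 0 | at [ 624.8 -213.5  188.9] [ 3.141e+00  1.000e-03 -1.206e+00] F [-0.2 -1.   0.1] w 85.5 t 2.98
```

View pics/a1c.png

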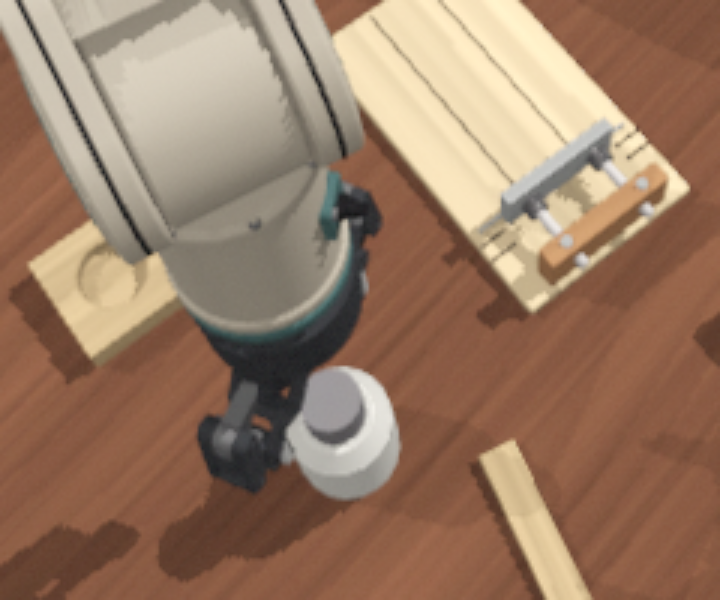

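The gripper stands over the bottle with the cap visible (crop pixel 335,403). I descend and then shut.

Request:
step_arm(
  linear=[
    [1,-1,30],
    [1,-1,55],
    [1,-1,67],
    [1,-1,67],
  ],
  yaw=[0,0,0,0],
  gripper=[1,1,1,1],
)

```text
clock: 3.37
eef_pos: [622.4, -217.2, 119.8]
tool_rot: [3.136, 0.003, -1.212]
force: [-0.3, 0.5, 0.0]
width: 85.7
```

Request:
step_arm(
  linear=[
    [0,0,0],
    [0,0,0],
    [0,0,0],
    [0,0,0],
    [0,0,0],
    [0,0,0],
    [0,0,0],
    [0,0,0],
  ],
  yaw=[0,0,0,0,0,0,0,0],
  gripper=[-1,-1,-1,-1,-1,-1,-1,-1],
)

```text
clock: 4.03
eef_pos: [626.2, -215.5, 124.3]
tool_rot: [-3.14, -0.0, -1.209]
force: [-1.4, 1.3, 5.7]
width: 33.9
```

```bash
python3 -c "
from h import *
go(626.3,-214,122)
snap('scene','a2.png')
a=cv2.imread('pics/a2.png')[330:450,210:350]; cv2.imwrite('pics/a2c.png',cv2.resize(a,None,fx=5,fy=5))
snap('top','a3.png')
a=cv2.imread('pics/a3.png')[140:260,400:540]; cv2.imwrite('pics/a3c.png',cv2.resize(a,None,fx=5,fy=5))"
```

```text
shift [-1.3 -0.7  2.3] turn 0 | at [ 626.2 -215.5  124.3] [-3.14  -0.    -1.209] F [-1.4  1.3  5.7] w 33.9 t 4.03
```

View pics/a2c.png

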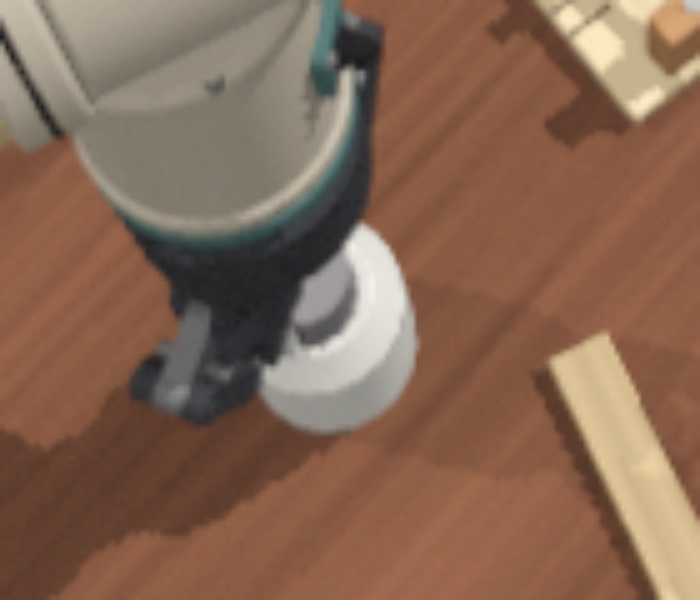

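View pics/a3c.png

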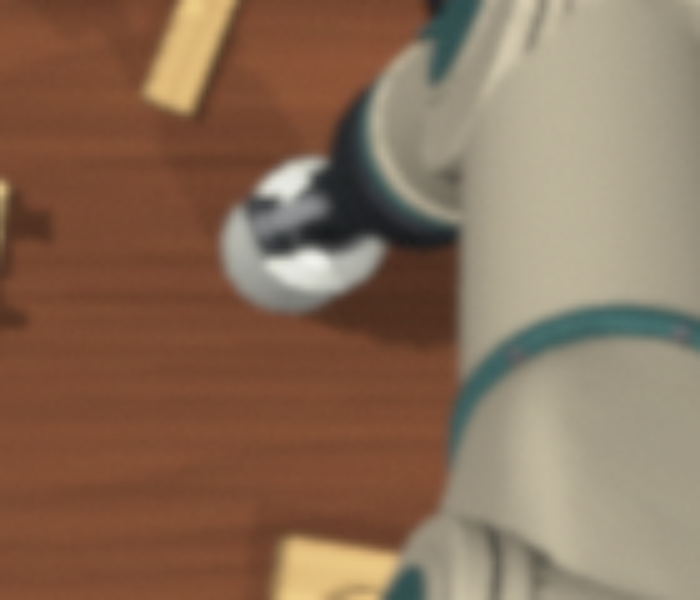

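The cap sits between the fingers (scene crop 325,295). I lift straight up.

Request:
step_arm(
  linear=[
    [0,0,-10],
    [0,0,-25],
    [0,0,-45],
    [0,0,-60],
    [0,0,-60],
  ],
  yaw=[0,0,0,0,0],
  gripper=[-1,-1,-1,-1,-1],
)

```text
clock: 4.55
eef_pos: [627.9, -216.9, 187.1]
tool_rot: [-3.136, -0.005, -1.209]
force: [0.7, 0.7, 0.5]
width: 34.1
```

```bash
python3 -c "
from h import *
go(436,-243,182)
snap('scene','a4.png')
a=cv2.imread('pics/a4.png')[300:450,180:360]; cv2.imwrite('pics/a4c.png',cv2.resize(a,None,fx=4,fy=4))"
```

```text
shift [-43.5 188.7   3.8] turn 0 | at [ 627.9 -216.9  187.1] [-3.136 -0.005 -1.209] F [0.7 0.7 0.5] w 34.1 t 4.55
```

View pics/a4c.png

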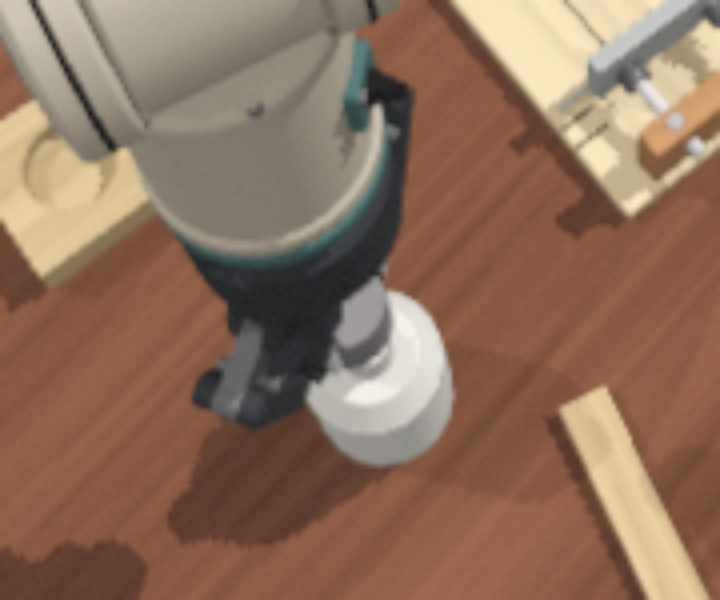

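The cap is up with the gripper (crop 365,315) and the bottle is still standing. I carry it to the holder.

Request:
step_arm(
  linear=[
    [-8,35,4],
    [-17,75,4],
    [-26,115,4],
    [-35,150,4],
    [-41,175,4],
    [-43.5,189,4],
    [-43.5,189,4],
    [-43.5,189,4],
  ],
  yaw=[0,0,0,0,0,0,0,0],
  gripper=[-1,-1,-1,-1,-1,-1,-1,-1],
)

```text
clock: 5.27
eef_pos: [433.2, -242.3, 178.5]
tool_rot: [-3.141, -0.0, -1.21]
force: [1.0, 0.2, -0.2]
width: 33.9
```

```bash
python3 -c "
from h import *
go(436,-243,90)
d=snap('scene','a5.png')
a=cv2.imread('pics/a5.png')[270:390,130:270]; cv2.imwrite('pics/a5c.png',cv2.resize(a,None,fx=5,fy=5))
snap('top','a6.png')
a=cv2.imread('pics/a6.png')[220:310,420:540]; cv2.imwrite('pics/a6c.png',cv2.resize(a,None,fx=5,fy=5))"
```

```text
shift [ 1.6 -2.4 88.5] turn 0 | at [ 433.2 -242.3  178.5] [-3.141 -0.    -1.21 ] F [ 1.   0.2 -0.2] w 33.9 t 5.27
```

View pics/a5c.png

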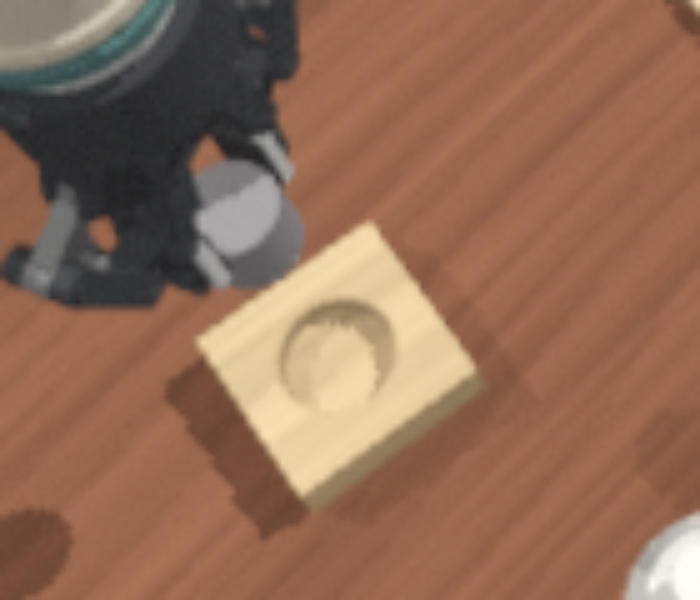

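View pics/a6c.png

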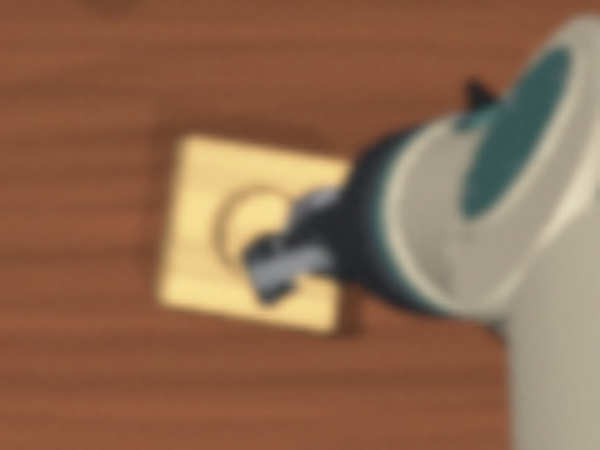

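```bash
python3 -c "
from h import *
d=np.load('pics/a5.png.npz')
e=lambda u,v: ray(d,[[u/5+130-.4,v/5+270-.4]],22)[0].round(1)
print('recess L,R,T,B,c',e(280,358),e(396,353),e(343,299),e(333,412),(e(280,358)+e(396,353))/2,(e(343,299)+e(333,412))/2)
m=np.zeros((480,640),bool); m[270+155//5:270+290//5,130+190//5:130+305//5]=1
f=d['frame'].astype(int); g=(f.max(2)-f.min(2)<25)&(f.mean(2)>85)&m
p=pts(d,g); h=np.histogram(p[:,2],np.arange(120,200,4)); print(h[0].tolist())
q=p[(p[:,2]>158)]; print(np.median(q[:,2]), len(q), cv2.minEnclosingCircle(q[:,:2].astype(np.float32)), q.min(0).round(1),q.max(0).round(1))
# free circle fit of cylinder wall
w=p[(p[:,2]>140)&(p[:,2]<162)]
from scipy.optimize import least_squares
r=least_squares(lambda c:np.hypot(w[:,0]-c[0],w[:,1]-c[1])-18,[433,-242],loss='soft_l1'); print('wall',len(w),r.x,w[:,2].min())
"
```

```text
recess L,R,T,B,c [ 420.5 -258.2   22. ] [ 452.8 -226.1   22. ] [ 420.1 -225.7   22. ] [ 452.8 -258.3   22. ] [ 436.65 -242.15   22.  ] [ 436.45 -242.     22.  ]
[0, 0, 0, 0, 6, 21, 15, 18, 22, 13, 31, 29, 236, 31, 7, 7, 5, 5, 3]
170.32104226972012 369 ((441.5457763671875, -239.96319580078125), 23.5430908203125) [ 418.  -262.9  158.3] [ 453.2 -217.9  228.2]
wall 104 [ 433.15755714 -242.12093459] 140.160426048953
```

The recess is centred at (436.5, -242.3) and the cap wall fit at (433.2, -242.1) coincides with the TCP. The rim is 42 mm below the TCP, so seating happens at TCP z of about 52. I descend.

Request:
step_arm(
  linear=[
    [2,-3,20],
    [2,-3,50],
    [2,-3,80],
    [2,-3,95],
    [2,-3,95],
    [2,-3,95],
  ],
  yaw=[0,0,0,0,0,0],
  gripper=[-1,-1,-1,-1,-1,-1],
)

```text
clock: 5.87
eef_pos: [437.6, -242.3, 82.7]
tool_rot: [3.141, 0.001, -1.208]
force: [0.0, 0.3, -0.4]
width: 33.2
```

```bash
python3 -c "
from h import *
go(436.4,-242.6,54)"
```

```text
shift [-0.1  1.2 28.7] turn 0 | at [ 437.6 -242.3   82.7] [ 3.141e+00  1.000e-03 -1.208e+00] F [ 0.   0.3 -0.4] w 33.2 t 5.87
```

Request:
step_arm(
  linear=[
    [0,1,10],
    [0,1,20],
    [0,1,26],
    [0,1,28],
    [0,1,28],
    [0,1,28],
  ],
  yaw=[0,0,0,0,0,0],
  gripper=[-1,-1,-1,-1,-1,-1],
)

```text
clock: 6.37
eef_pos: [436.0, -243.4, 55.6]
tool_rot: [-3.141, -0.0, -1.209]
force: [0.9, 1.2, -0.6]
width: 33.7
```

Request:
step_arm(
  linear=[
    [0,0,2],
    [0,0,3],
    [0,0,3],
    [0,0,3],
  ],
  yaw=[0,0,0,0],
  gripper=[-1,-1,-1,-1],
)

```text
clock: 6.7
eef_pos: [435.9, -243.3, 52.6]
tool_rot: [-3.141, -0.0, -1.209]
force: [-0.3, -0.8, -0.1]
width: 33.5
```

Now I release without pressing down, then retreat once the fingers are open.

Request:
step_arm(
  linear=[
    [0,0,0],
    [0,0,0],
    [0,0,0],
    [0,0,0],
    [0,0,0],
    [0,0,0],
    [0,0,0],
  ],
  yaw=[0,0,0,0,0,0,0],
  gripper=[1,1,1,1,1,1,1],
)

```text
clock: 7.28
eef_pos: [435.9, -243.3, 52.5]
tool_rot: [-3.142, -0.0, -1.209]
force: [0.2, -0.3, -0.2]
width: 85.4
```

Request:
step_arm(
  linear=[
    [0,0,-15],
    [0,0,-45],
    [0,0,-85],
    [0,0,-125],
    [0,0,-150],
    [0,0,-150],
  ],
  yaw=[0,0,0,0,0,0],
  gripper=[1,1,1,1,1,1],
)

```text
clock: 7.78
eef_pos: [438.7, -244.8, 207.7]
tool_rot: [-3.135, -0.008, -1.209]
force: [0.4, -0.4, 0.2]
width: 85.6
```

```bash
python3 -c "
from h import *
go(552.5,301,220,-1.734)
d=snap('scene','a7.png')
a=cv2.imread('pics/a7.png')[270:390,130:270]; cv2.imwrite('pics/a7c.png',cv2.resize(a,None,fx=5,fy=5))
for r in cams.regions_of('scene','cap'):
    p=pts(d,r['pixels']); print(r['conf'],r['pixel'],np.percentile(p,[2,50,98],0).round(1).tolist())
    q=p[(p[:,2]>40)&(p[:,2]<50)]
    if len(q)>20: print(cv2.minEnclosingCircle(q[:,:2].astype(np.float32)),np.median(q[:,2]))
"
```

```text
shift [-470.2 -299.6  -13.7] turn 0.525 | at [ 438.7 -244.8  207.7] [-3.135 -0.008 -1.209] F [ 0.4 -0.4  0.2] w 85.6 t 7.78
0.86 [194.2, 339.0] [[420.3, -259.7, 12.6], [442.3, -244.2, 43.1], [453.8, -227.3, 46.8]]
((436.6136169433594, -242.66505432128906), 17.82900619506836) 44.03383540798325
```

View pics/a7c.png

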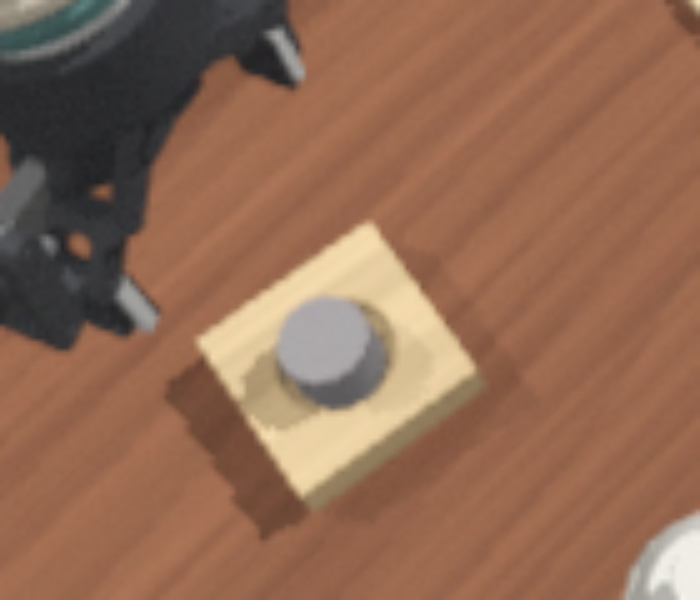

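The cap is seated: its top is at 44 mm and it is centred at (436.6, -242.7). Next is the pack.

Request:
step_arm(
  linear=[
    [-470,-300,-10],
    [-470,-300,-10],
    [-470,-300,-10],
    [-470,-300,-10],
    [-470,-300,-10],
    [-470,-300,-10],
    [-470,-300,-10],
    [-470,-300,-10],
  ],
  yaw=[0.06,0.12,0.19,0.26,0.33,0.4,0.46,0.525],
  gripper=[1,1,1,1,1,1,1,1],
)

```text
clock: 8.55
eef_pos: [503.1, 84.8, 206.8]
tool_rot: [3.138, -0.002, -1.737]
force: [1.0, -0.7, -0.1]
width: 85.8
```

```bash
python3 -c "
from h import *
go(552.5,301,160,-1.734);print(ctrl.read_state()['qpos'].round(2))"
```

```text
shift [-221.5  -13.1   46.4] turn -0.003 | at [503.1  84.8 206.8] [ 3.138e+00 -2.000e-03 -1.737e+00] F [ 1.  -0.7 -0.1] w 85.8 t 8.55
[-0.37  0.51  0.21  1.96 -0.16  0.69 -1.8 ]
```

Request:
step_arm(
  linear=[
    [-36,-2,8],
    [-75,-4,15],
    [-115,-7,24],
    [-150,-9,32],
    [-185,-11,40],
    [-210,-12,44],
    [-221,-13,46],
    [-221,-13,46],
  ],
  yaw=[0,0,0,0,0,0,0,0],
  gripper=[1,1,1,1,1,1,1,1],
)

```text
clock: 9.22
eef_pos: [551.5, 301.6, 159.9]
tool_rot: [3.139, -0.001, -1.73]
force: [-0.8, 0.2, -0.9]
width: 85.4
```

```bash
python3 -c "
from h import *
go(552.5,301,100,-1.734)
d=snap('scene','b1.png')
a=cv2.imread('pics/b1.png')[140:260,340:480]; cv2.imwrite('pics/b1c.png',cv2.resize(a,None,fx=5,fy=5))
"
```

```text
shift [ 0.4 -1.3 59.9] turn 0.004 | at [551.5 301.6 159.9] [ 3.139e+00 -1.000e-03 -1.730e+00] F [-0.8  0.2 -0.9] w 85.4 t 9.22
```

View pics/b1c.png

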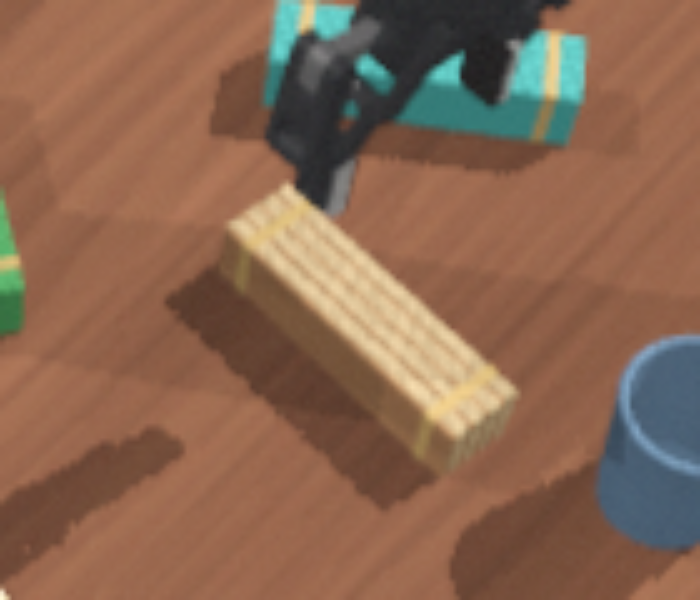

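Request:
step_arm(
  linear=[
    [0.5,-1,25],
    [0.5,-1,60],
    [0.5,-1,90],
    [0.5,-1,110],
    [0.5,-1,110],
    [0.5,-1,110],
  ],
  yaw=[0,0,0,0,0,0],
  gripper=[1,1,1,1,1,1],
)

```text
clock: 9.77
eef_pos: [553.5, 295.1, 52.1]
tool_rot: [3.14, -0.003, -1.737]
force: [-0.1, -0.4, 0.7]
width: 85.3
```

```bash
python3 -c "
from h import *
go(552.5,301,34,-1.734)"
```

```text
shift [-5.7  2.  18. ] turn -0.003 | at [553.5 295.1  52.1] [ 3.140e+00 -3.000e-03 -1.737e+00] F [-0.1 -0.4  0.7] w 85.3 t 9.77
```

Request:
step_arm(
  linear=[
    [0,0,0],
    [0,0,0],
  ],
  yaw=[0,0],
  gripper=[1,1],
)

```text
clock: 9.93
eef_pos: [555.3, 297.8, 54.5]
tool_rot: [-3.139, 0.002, -1.735]
force: [-0.6, 0.5, -0.2]
width: 85.1
```

```bash
python3 -c "
from h import *
go(552.5,301,34,-1.734)"
```

```text
shift [-2.7  3.3 20.5] turn -0.001 | at [555.3 297.8  54.5] [-3.139e+00  2.000e-03 -1.735e+00] F [-0.6  0.5 -0.2] w 85.1 t 9.93
```

Request:
step_arm(
  linear=[
    [-3,2,10],
    [-3,2,20],
    [-3,2,20],
    [-3,2,20],
    [-3,2,20],
    [-3,2,20],
  ],
  yaw=[0,0,0,0,0,0],
  gripper=[1,1,1,1,1,1],
)

```text
clock: 10.43
eef_pos: [552.5, 301.5, 32.6]
tool_rot: [-3.141, 0.0, -1.734]
force: [0.9, 0.1, -0.0]
width: 85.2
```

```bash
python3 -c "
from h import *
go(552.5,301,34,-1.734)"
```

```text
shift [ 0.5 -0.  -1.4] turn -0.0 | at [552.5 301.5  32.6] [-3.141  0.    -1.734] F [ 0.9  0.1 -0. ] w 85.2 t 10.43
```

Request:
step_arm(
  linear=[
    [0,0,-2],
    [0,0,-2],
    [0,0,-2],
    [0,0,-2],
    [0,0,-2],
    [0,0,-2],
    [0,0,-2],
    [0,0,-2],
  ],
  yaw=[0,0,0,0,0,0,0,0],
  gripper=[1,-1,-1,-1,-1,-1,-1,-1],
)

```text
clock: 11.1
eef_pos: [552.7, 301.9, 35.0]
tool_rot: [-3.141, 0.001, -1.734]
force: [-0.5, 0.4, 4.7]
width: 38.9
```

```bash
python3 -c "
from h import *
go(552.5,301,34,-1.734)"
```

```text
shift [0.9 0.  1. ] turn 0.0 | at [552.7 301.9  35. ] [-3.141e+00  1.000e-03 -1.734e+00] F [-0.5  0.4  4.7] w 38.9 t 11.1
```

Request:
step_arm(
  linear=[
    [0,0,-10],
    [0,0,-25],
    [0,0,-45],
    [0,0,-65],
    [0,0,-75],
    [0,0,-75],
    [0,0,-75],
  ],
  yaw=[0,0,0,0,0,0,0],
  gripper=[-1,-1,-1,-1,-1,-1,-1],
)

```text
clock: 11.68
eef_pos: [552.2, 301.4, 109.5]
tool_rot: [-3.142, 0.0, -1.734]
force: [-0.3, 0.0, -1.7]
width: 38.8
```

```bash
python3 -c "
from h import *
go(502,22.5,110,-1.734)
for n,o in(('scene',(140,260,340,480)),):
  d=snap(n,'b2.png'); a=cv2.imread('pics/b2.png')[o[0]:o[1],o[2]:o[3]]; cv2.imwrite('pics/b2c.png',cv2.resize(a,None,fx=5,fy=5))
d=snap('top','b3.png');a=cv2.imread('pics/b3.png')[150:270,180:320]; cv2.imwrite('pics/b3c.png',cv2.resize(a,None,fx=5,fy=5))
"
```

```text
shift [283.4   4.2  -0.5] turn -0.0 | at [552.2 301.4 109.5] [-3.142  0.    -1.734] F [-0.3  0.  -1.7] w 38.8 t 11.68
```

View pics/b2c.png

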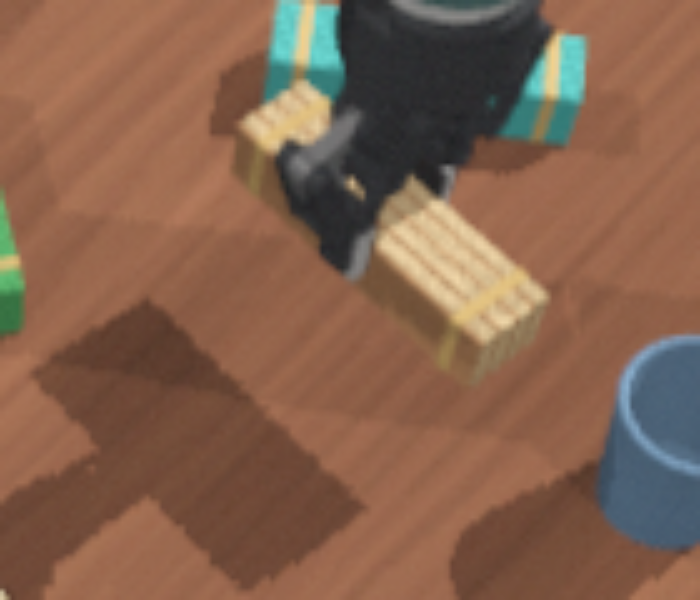

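View pics/b3c.png

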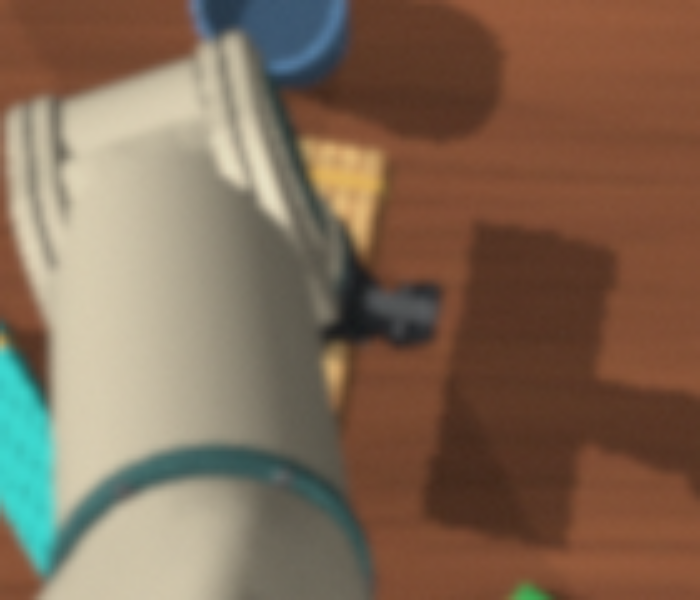

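The pack is held level and centrally (crop ends at about 285,110 and 510,320). I check its pose relative to the TCP.

```bash
cat > pk.py <<'E'
from h import *
def pk(d,z0,box,tol=6):
    m=np.zeros((480,640),bool); m[box[0]:box[1],box[2]:box[3]]=1
    f=d['frame'].astype(int); g=m&(f[:,:,0]-f[:,:,2]>35)&(f[:,:,0]>130)
    p=pts(d,g); p=p[abs(p[:,2]-z0)<tol]
    A=np.c_[p[:,:2]-p[:,:2].mean(0),np.ones(len(p))]; c=np.linalg.lstsq(A,p[:,2],rcond=None)[0]
    print(len(p),cv2.minAreaRect(p[:,:2].astype(np.float32)),'plane',c.round(4),'med',np.median(p[:,2]))
    return p
E
python3 -c "
from pk import *
pk(np.load('pics/b2.png.npz'),108.5,(140,260,380,455))
pk(np.load('pics/b2.png.npz'),108.5,(140,260,380,455),3.5)"
```

```text
741 ((551.7355346679688, 300.3133544921875), (42.77974319458008, 151.98495483398438), 80.67219543457031) plane [-4.400000e-03  3.300000e-03  1.080715e+02] med 108.12778417215009
706 ((551.7355346679688, 300.3133544921875), (42.77974319458008, 151.98495483398438), 80.67219543457031) plane [-1.900000e-03  2.000000e-04  1.082444e+02] med 108.22413643928161
```

Request:
step_arm(
  linear=[
    [30,0,-10],
    [65,0,-10],
    [105,-1,-10],
    [145,-1,-10],
    [185,-2,-10],
    [225,-2,-10],
    [260,-2.5,-10],
    [283.5,-2.5,-10],
  ],
  yaw=[0,0,0,0,0,0,0,0],
  gripper=[-1,-1,-1,-1,-1,-1,-1,-1],
)

```text
clock: 12.45
eef_pos: [506.9, 16.9, 118.5]
tool_rot: [3.139, -0.003, -1.738]
force: [0.7, -1.0, -2.6]
width: 39.1
```

Request:
step_arm(
  linear=[
    [0,0,0],
    [0,0,0],
    [0,0,0],
    [0,0,0],
  ],
  yaw=[0,0,0,0],
  gripper=[-1,-1,-1,-1],
)

```text
clock: 12.78
eef_pos: [508.7, 23.0, 119.0]
tool_rot: [3.141, 0.001, -1.732]
force: [0.4, 0.1, -2.3]
width: 38.8
```

```bash
python3 -c "
from pk import *
go(508.7,21.4,55,-1.734)
d=snap('scene','c1_.png'); a=cv2.imread('pics/c1_.png')[190:370,230:430]; cv2.imwrite('pics/c1c.png',cv2.resize(a,None,fx=3.5,fy=3.5))
"
```

```text
shift [ 1.7 -0.3 64. ] turn 0.002 | at [508.7  23.  119. ] [ 3.141e+00  1.000e-03 -1.732e+00] F [ 0.4  0.1 -2.3] w 38.8 t 12.78
```

View pics/c1c.png

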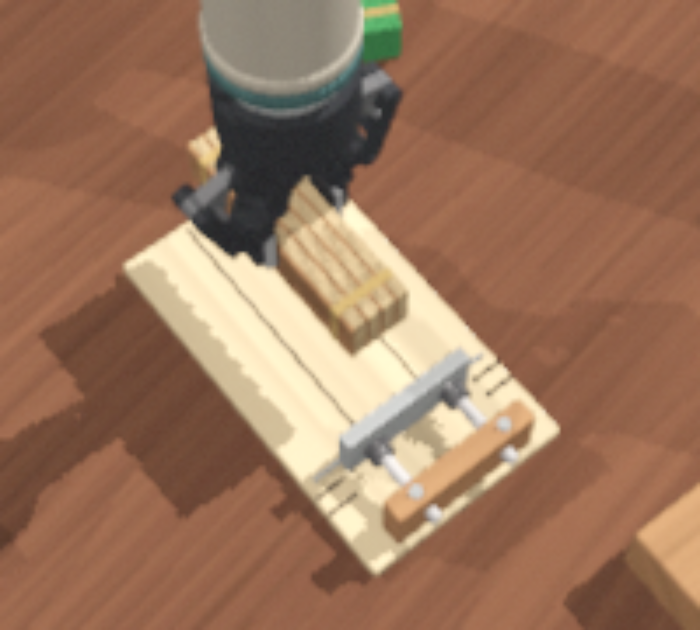

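The pack is above the lane, short of the stop (its front end at crop 380,325, the stop at 405,410). I lower it.

Request:
step_arm(
  linear=[
    [1.5,0,15],
    [1.5,0,40],
    [1.5,0,58],
    [1.5,0,68],
    [1.5,0,70],
    [1.5,0,70],
    [1.5,0,70],
    [1.5,0,70],
  ],
  yaw=[0,0,0,0,0,0,0,0],
  gripper=[-1,-1,-1,-1,-1,-1,-1,-1],
)

```text
clock: 13.5
eef_pos: [509.3, 20.1, 50.4]
tool_rot: [-3.14, 0.0, -1.734]
force: [0.0, 0.2, -1.0]
width: 39.0
```

```bash
python3 -c "
from pk import *
go(508.7,21.4,45.2,-1.734)
d=snap('scene','c2_.png'); a=cv2.imread('pics/c2_.png')[210:360,240:400]; cv2.imwrite('pics/c2c.png',cv2.resize(a,None,fx=4,fy=4))
"
```

```text
shift [-1.2  0.8  5.2] turn 0.0 | at [509.3  20.1  50.4] [-3.14   0.    -1.734] F [ 0.   0.2 -1. ] w 39.0 t 13.5
```

View pics/c2c.png

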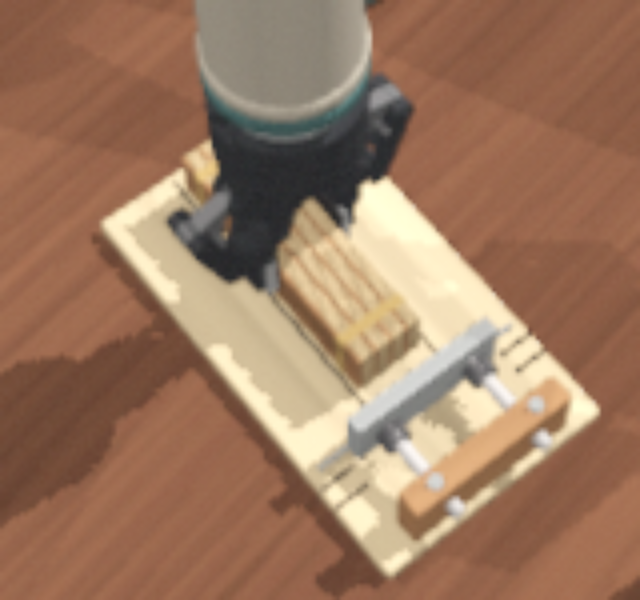

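The pack's front end lies between the lane lines (crop 360,350), with the stop ahead of it. I lower it onto the board.

Request:
step_arm(
  linear=[
    [-1,0,2],
    [-1,0,4],
    [-1,0,5.5],
    [-1,0,5.5],
    [-1,0,5.5],
    [-1,0,5.5],
  ],
  yaw=[0,0,0,0,0,0],
  gripper=[-1,-1,-1,-1,-1,-1],
)

```text
clock: 14.05
eef_pos: [509.0, 21.0, 44.9]
tool_rot: [-3.141, 0.001, -1.734]
force: [-2.1, 0.9, 7.8]
width: 38.5
```

```bash
python3 -c "
from pk import *
go(508.7,21.4,45.2,-1.734)
d=snap('scene','c3_.png')
pk(d,44,(225,320,270,350),4)
"
```

```text
shift [-0.3  0.3 -0.3] turn 0.0 | at [509.   21.   44.9] [-3.141e+00  1.000e-03 -1.734e+00] F [-2.1  0.9  7.8] w 38.5 t 14.05
755 ((518.9490966796875, 22.50762939453125), (53.7142448425293, 169.87989807128906), 78.501953125) plane [-9.00000e-04  3.00000e-04  4.37173e+01] med 43.6810288034136
```

The pack is on the board (8 N contact, level). Now I advance towards the stop in small steps, with the down force slightly relieved.

Request:
step_arm(
  linear=[
    [0,-3,-0.5],
    [0,-7,-0.5],
    [0,-11,-0.5],
    [0,-15,-0.5],
    [0,-18,-0.5],
    [0,-18,-0.5],
    [0,-18,-0.5],
  ],
  yaw=[0,0,0,0,0,0,0],
  gripper=[-1,-1,-1,-1,-1,-1,-1],
)

```text
clock: 14.68
eef_pos: [524.7, 18.2, 44.9]
tool_rot: [3.138, -0.0, -1.734]
force: [-4.8, 0.7, 8.2]
width: 38.8
```

```bash
cat > jg.py <<'E'
from h import *
def jg():
    s=ctrl.read_state();p=s['eef_pos'][:2]-[543.2,15.7];u=np.array([.9866,-.1633]);F=s['force'][:2]
    print('jig x,y',(p@u).round(1),(p@[.1633,.9866]).round(1),'Fx,Fy',(F@u).round(1),(F@[.1633,.9866]).round(1),'Fz',s['force'][2].round(1),s['tool_rot'].round(3),s['eef_pos'].round(1),s['clock'])
E
python3 -c "
from jg import *
jg()"
```

```text
jig x,y -18.6 -0.6 Fx,Fy -4.8 -0.1 Fz 8.2 [ 3.138 -0.    -1.734] [524.7  18.2  44.9] 14.6833
```

Request:
step_arm(
  linear=[
    [0,-2,-0.7],
    [0,-5,-0.7],
    [0,-8,-0.7],
    [0,-10,-0.7],
    [0,-10,-0.7],
    [0,-10,-0.7],
  ],
  yaw=[0,0,0,0,0,0],
  gripper=[-1,-1,-1,-1,-1,-1],
)

```text
clock: 15.18
eef_pos: [535.5, 16.4, 45.0]
tool_rot: [3.14, -0.0, -1.734]
force: [-3.7, 0.6, 1.5]
width: 39.0
```

```bash
python3 -c "
from jg import *
jg()
d=snap('scene','d1.png'); a=cv2.imread('pics/d1.png')[260:360,280:400]; cv2.imwrite('pics/d1c.png',cv2.resize(a,None,fx=6,fy=6,interpolation=2))
"
```

```text
jig x,y -7.7 -0.5 Fx,Fy -3.7 -0.0 Fz 1.5 [ 3.14  -0.    -1.734] [535.5  16.4  45. ] 15.1833
```

View pics/d1c.png

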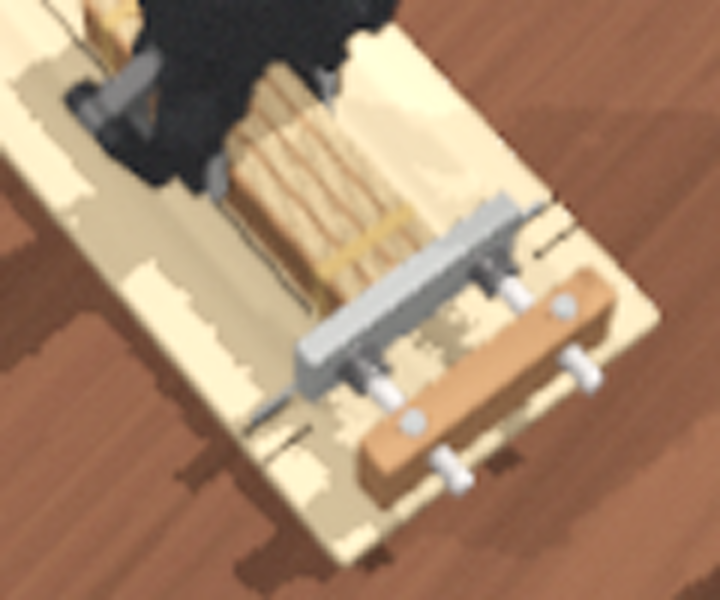

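The pointers are almost at the first short lines (crop 270,410 and 540,210). By position the travel is about 7 mm, and 3.7 N agrees with that. I go about 8.5 mm further.

Request:
step_arm(
  linear=[
    [0,-2,0],
    [0,-4,0],
    [0,-6,0],
    [0,-8,0],
    [0,-8.5,0],
    [0,-8.5,0],
    [0,-8.5,0],
    [0,-8.5,0],
  ],
  yaw=[0,0,0,0,0,0,0,0],
  gripper=[-1,-1,-1,-1,-1,-1,-1,-1],
)

```text
clock: 15.9
eef_pos: [541.4, 15.4, 45.0]
tool_rot: [3.135, -0.0, -1.734]
force: [-9.7, 0.9, 6.5]
width: 38.6
```

```bash
python3 -c "
from jg import *
jg()
d=snap('scene','d2.png'); a=cv2.imread('pics/d2.png')[260:360,280:400]; cv2.imwrite('pics/d2c.png',cv2.resize(a,None,fx=6,fy=6,interpolation=2))
"
```

```text
jig x,y -1.7 -0.6 Fx,Fy -9.8 -0.7 Fz 6.5 [ 3.135 -0.    -1.734] [541.4  15.4  45. ] 15.9
```

View pics/d2c.png

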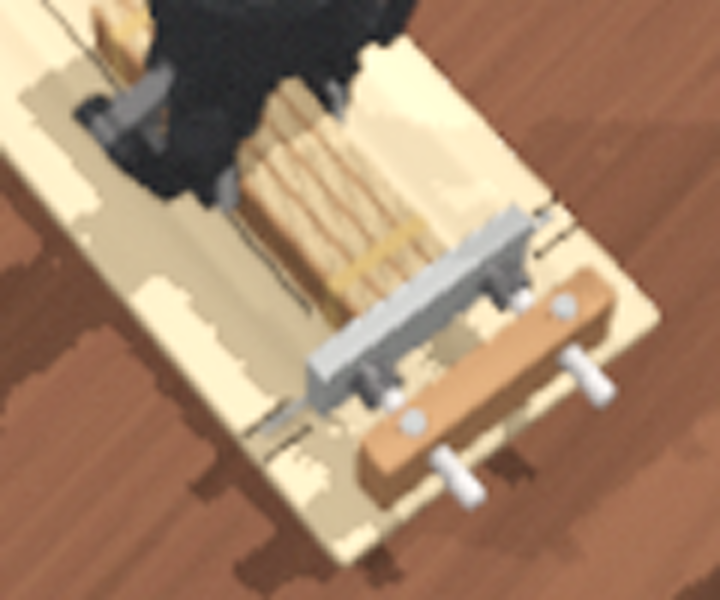

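Both pointers are now between the short lines (crop 275,420 and 550,222), with travel of about 13 mm. I make a small adjustment: slightly up to relieve board friction, and 1.5 mm forward.

Request:
step_arm(
  linear=[
    [0,-0.5,-0.4],
    [0,-1,-0.7],
    [0,-1.5,-0.7],
    [0,-1.5,-0.7],
    [0,-1.5,-0.7],
    [0,-1.5,-0.7],
    [0,-1.5,-0.7],
    [0,-1.5,-0.7],
  ],
  yaw=[0,0,0,0,0,0,0,0],
  gripper=[-1,-1,-1,-1,-1,-1,-1,-1],
)

```text
clock: 16.62
eef_pos: [543.2, 15.1, 45.2]
tool_rot: [3.136, -0.0, -1.734]
force: [-7.0, 1.9, 1.4]
width: 39.0
```

```bash
python3 -c "
from jg import *
from pk import pk
jg()
d=snap('scene','d3.png'); a=cv2.imread('pics/d3.png')[260:360,280:400]; cv2.imwrite('pics/d3c.png',cv2.resize(a,None,fx=6,fy=6,interpolation=2))
pk(d,44,(262,312,318,356),3)
for k in('cap','bottle'):
  for r in cams.regions_of('scene',k)[:1]:
    p=pts(d,r['pixels']); print(k,r['conf'],np.round(r['pixel']),np.percentile(p,[2,50,98],0).round(1).tolist())
"
```

```text
jig x,y 0.1 -0.6 Fx,Fy -7.2 0.7 Fz 1.4 [ 3.136 -0.    -1.734] [543.2  15.1  45.2] 16.6167
653 ((575.1575927734375, 10.850032806396484), (49.99433898925781, 85.2586898803711), 68.99871826171875) plane [3.20000e-03 1.40000e-03 4.38436e+01] med 43.81709144527588
cap 0.83 [200. 340.] [[421.7, -259.6, 15.3], [442.4, -243.2, 43.2], [454.1, -227.0, 46.9]]
bottle 0.65 [273. 392.] [[600.7, -243.3, 9.2], [635.3, -216.8, 77.8], [656.9, -186.0, 105.0]]
```

View pics/d3c.png

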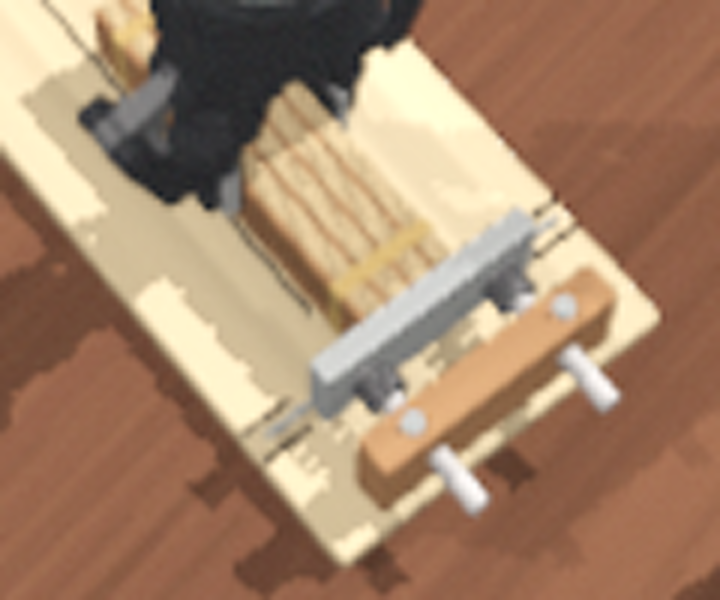

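View pics/d3.png

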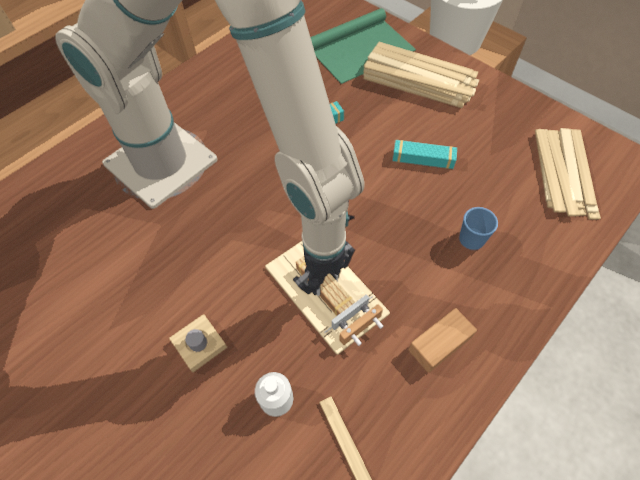

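The pointers sit mid-band (crop 285,420 and 550,225) at about 15 mm and 7.2 N. The pack is flat in the lane, the cap is seated, the bottle is upright and the bystanders are untouched. I hold for a moment to confirm it stays steady.

Request:
step_arm(
  linear=[
    [0,0,0],
    [0,0,0],
    [0,0,0],
    [0,0,0],
    [0,0,0],
    [0,0,0],
    [0,0,0],
    [0,0,0],
  ],
  yaw=[0,0,0,0,0,0,0,0],
  gripper=[-1,-1,-1,-1,-1,-1,-1,-1],
)

```text
clock: 17.43
eef_pos: [543.2, 15.1, 45.2]
tool_rot: [3.136, -0.0, -1.734]
force: [-7.3, 1.5, 1.8]
width: 38.8
```

```bash
python3 -c "
from jg import *
jg()"
```

```text
jig x,y 0.1 -0.6 Fx,Fy -7.5 0.2 Fz 1.8 [ 3.136 -0.    -1.734] [543.2  15.1  45.2] 17.4333
```

```bash
python3 -c "
from jg import *
print(ctrl.finish_job()); jg()"
```

```text
the job is handed in; nothing more can be done
None
the job is handed in; nothing more can be done
```

I handed the job in at about 17.4 s with the gripper still holding the pack pressed against the stop. No verdict is reported, so what follows rests on my own checks.

- **Cap:** I lifted it off the bottle and set it open side down in the recess. After release its centre was within about 1 mm of the recess centre, with its top at 44 mm, which means fully home.
- **Pack:** I gripped the bamboo pack, laid it in the lane and pressed it against the stop in small steps. The last picture, 0.8 s before hand-in, showed both pointers between the short lines. By position the stop had moved back about 15 mm.
- **Final hold:** A steady hold over 0.7 s showed no movement. The push read 7.5 N, against 8 N wanted. The pack was about 0.6 mm off the lane's middle line and tilted only about 0.005 rad.
- **Bottle and bystanders:** In the last full picture the bottle was upright in its place. The offcut, cup and guard looked unmoved; I judged this by eye and did not measure them.

Two readings were slightly off. The gripper reported 34 mm for the 36 mm cap and 39 mm for the 40 mm pack. During an earlier press the push read about 10 N, with friction from the board included, so I raised the gripper slightly and the reading then matched the spring.

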